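Put the four samples away in their holders

TASK

Pick out the four samples that lie in the middle of the bench beside the holders (not the things at its far left end) and put each in the grey holder made for it: the dish in the large round tray, the resin mount in the small round tray, the little oblong box lengthwise in the oblong tray and the vial upright in the square holder. Each must sit flat on its holder's floor inside the lip, right way up; leave the objective lens and the eye loupe standing where they are.

Things in the scene. Friction and masses are not known exactly. Their poses are not given: they have to be found in the camera images.
- dish: round open dish with a few chips in it, clear/pale plastic, 60 mm diameter, 12 mm high, thin wall; one of the four samples. Origin: centre of its underside, z up. Take it from above across its 60 mm rim.
- mount: black resin specimen mount (a short solid puck with a polished golden piece in its top face), 31 mm diameter, 19 mm high; one of the four samples. Origin: centre of its underside, z up through the polished face.
- vial: small upright glass vial with a pale label and a black screw cap, body 23 mm diameter up to 44 mm, cap 20 mm diameter, 48 mm high in all, cap fixed; one of the four samples. Origin: centre of its underside, z up.
- sample_box: small light grey rectangular open box with dark foam and a little disc in it, 30 mm wide (its x) by 58 mm long (its y) by 16 mm high; one of the four samples. Origin: centre of its underside, z up. Take it across the 30 mm width.
- wide_tray: fixed grey tray, the large round one, for the dish: inside diameter 76 mm, outside 83 mm, floor 3 mm above the worktop, low lip whose top is 5.5 mm above the worktop. Origin: centre of its underside, on the worktop.
- small_tray: fixed grey tray, the small round one, for the mount: inside diameter 47 mm, outside 54 mm, floor 3 mm above the worktop, lip top at 5.5 mm. Origin: centre of its underside, on the worktop.
- long_tray: fixed grey tray, the oblong one, for the sample box: inside 46 mm (its x) by 74 mm (its y), outside 53 x 81 mm, floor 3 mm above the worktop, lip top at 5.5 mm. Origin: centre of its underside, on the worktop; the box's long side (y) goes along the tray's long side (y), either way round.
- square_cup: fixed grey square holder with higher walls, for the vial: inside 40 x 40 mm, outside 47 x 47 mm, floor 3 mm above the worktop, wall top at 16 mm. Origin: centre of its underside, on the worktop.
- spare_objective: spare microscope objective lens standing upright, white and black barrel, 33 mm diameter, 46 mm high; loose, not a sample, stays where it is. Origin: centre of its underside.
- eye_loupe: black eye loupe, a tapered barrel with a pale ring at its foot, 35 mm diameter at the foot, 31 mm high; loose, not a sample, stays where it is. Origin: centre of its underside.
Things that resemble listed ones, but are neither listed nor needed, are in the scene too. What is shaped like the dish but orange, purple or turquoise is not meant.

How it is judged:
By the outcome, as a careful person would: the job done as asked, in the order asked, and still so for the second after the job is handed in, with the robot touching nothing.
It also fails if it takes over 112 s, if anything falls off the work surface, if the arm or the gripper's body presses on something with over 40 N, if the wrist force passes 120 N, or if a joint passes its speed limit or range.

ROBOT

A 6-joint arm with a two-finger parallel gripper is mounted at the origin on a cart in front of the work surface, level with it; the furniture and walls round the work are solid. World frame = base frame: x ahead of the robot, y to its left, z up, the work surface at z = 0. Lengths are in m, angles in rad, forces in N, time in s.
With the tool pointing down it reaches from about 0.4 to 0.825 m from the base axis. Payload 7 kg.
Tool frame: the origin (TCP) lies midway between the tips of the shut fingers; the grasp point (between the pads) lies 19 mm behind it; y points along the fingers, z is the direction in which the jaws open and shut, and the axes are right-handed (so a half turn about y gives the same grasp; the last joint's range is limited). The gripper opens to 88 mm and grips with 3 to 60 N. Pads are 19 mm wide; open, the fingers measure 130 mm over their backs; the gripper's body (78 mm by 193 mm) begins 47 mm behind the grasp point.
Start: joints at [-0.931, 0.359, 0.012, 0, -1.224, -0.288], TCP at [0.233, -0.634, 0.227] pointing down, gripper open.
Joint ranges: [-3.07, 3.07], [-1.43, 2.12], [-1.02, 1.25], [-3.03, 1.67], [-3.05, -0], [-3.03, 3.03]. Speed limits (rad/s): [2.39, 2.39, 3.01, 3.14, 3.14, 3.14].

INTERFACE

Orientations are given as [roll, pitch, yaw] about the fixed x, y, z axes, in that order (R = Rz(yaw) Ry(pitch) Rx(roll)).
In Python, from station import readout, eyes, job, nets gives the robot as it stands.
- The arm moves only by the tool play_rows, never from a script. Its argument "increments" is a list of rows, each an object with "linear": the shift along the tool's x, y, z in m, a list of three; "rotation": the turn, a rotation vector about the tool's x, y, z in degrees, a list of three; "claw": the closure, from 0 (fully open) to 1 (shut). A call has 1 to 5 rows; each row is the pose to reach, as a shift and turn from the pose measured when the call began, along the tool's axes at that moment; what a row does not reach only later rows make up. A row lasts 1/8 s, in which the tool goes at most 62.5 mm and 10.7 degrees, less where a joint would pass 70% of its speed; a pose out of reach is approached as far as the arm can. A call with a gripper value outside its range is refused whole. The fingers move at their own pace and stop on an object; "newtons" is the grip in N (left out, the last holds). Time passes only in rows, so rows that repeat a pose let the fingers close. It gives the time, the measured TCP pose, the force and the opening at its end, in the units of the state.
- readout.get_state(): the state, without advancing time (a new reading comes with each control period).
- eyes.grab_frame(name): name is "side" or "top"; returns (picture, depth): 400x640x3 uint8, blue, green, red; 400x640 float32, m along the optical axis (not along the pixel's ray), 0 where there is no reading.
- eyes.camera_model(name): a dict with "intrinsics" (3x3 intrinsics, pixels), "R" (3x3) and "t" (3): a world point X has camera coordinates R X + t. Camera axes: x right, y down, z forward; pixel columns grow to the right and rows downward; lengths in m; the calibration is good to about 2 mm. A picture is of the moment at which its call begins. camera_model takes no time and is no camera call.
- job.job_done(): hands the job in, once; it reports no verdict.
Trained networks look in the newest picture that a camera, given by its name, has taken for a name from the list of things; names that differ only in an ending like _2 or _b are one class to them, and where a whole thing is asked for, a point or a joint stands for the part that bears it (a point fixed in the world has none). Each returns a list of dicts, best first, with "score" (0 to 1); they miss things now and then, are a little off and sometimes report something else, mostly with a low value. They report only what shows in the picture. A call takes as long as a camera call. They do not tell look-alikes from the thing itself.
- nets.regions_of(label, camera): "region" (400x640 bool, what is visible of it) and "rect" ([left, top, right, bottom] in pixels, round what is visible of it).
The state is a dict: "t": time; "q": joint angles; "qd": joint speeds; "joint_efforts": joint torques, N m; "eef_pos": TCP position; "ee_rot": TCP orientation; "force": force on the tool from outside, world axes, zero at the start; "moment": the same for the moment, N m; "width": finger opening in m.
Only numpy, scipy, OpenCV 4.12 (cv2) and the standard library are available. Lean on these libraries where they do the work, as an engineer would, in place of code of your own. Each camera call takes 0.05 s, during which the arm holds its last target.

## Working session

There is one attempt and no reset: what is moved stays moved. The work goes in short steps, Python scripts to look and compute and a tool call to move; the robot and the scene stay as the last step left them, time stands still between calls to the robot, and variables do not carry over. Pictures are saved under pics/ and viewed, and the job is handed in when it is done.

Besides the shell and the picture viewer there is one more tool, called as a command line: name --argument value ..., lists and objects as JSON in quotes. play_rows: Moves the arm, as the interface text tells. Its arguments: {"type":"object","properties":{"increments":{"type":"array","items":{"type":"object","properties":{"linear":{"type":"array","items":{"type":"number"}},"rotation":{"type":"array","items":{"type":"number"}},"claw":{"type":"number"}}}},"newtons":{"type":"number"}},"required":["increments"]}

```bash
mkdir -p pics; ls; python3 - <<'E'
from station import readout, eyes, job, nets
import cv2, numpy as np
print(readout.get_state())
for n in("side","top"):
    p,d=eyes.grab_frame(n); cv2.imwrite(f"pics/{n}0.png",p); np.save(f"{n}0.npy",d)
    m=eyes.camera_model(n); print(n,m)
E
```

```text
pics
{'t': 0.0, 'q': array([-9.30919091e-01,  3.59376829e-01,  1.10456607e-02, -3.40766936e-04,
       -1.22412146e+00, -2.88127552e-01]), 'qd': array([-0.00041275, -0.00110909, -0.00061676,  0.00197352, -0.00158476,
        0.00023915]), 'joint_efforts': array([ 1.44460824e-03, -5.82714987e+01,  2.93054777e+01,  6.99721947e+00,
        6.76688593e-03, -1.51999552e-04]), 'eef_pos': array([ 0.23237584, -0.63320291,  0.22562515]), 'ee_rot': array([-1.56911727e+00,  1.63556922e-04,  3.51633773e-01]), 'force': array([-0.80598502, -0.44861295, -0.67000971]), 'moment': array([-0.00648813,  0.01297575,  0.04490775]), 'width': 0.0878025463498776}
side {'intrinsics': array([[415.55705313,   0.        , 322.90908159],
       [  0.        , 415.55705313, 198.81548273],
       [  0.        ,   0.        ,   1.        ]]), 'R': array([[-0.89974087, -0.4356034 , -0.02675903],
       [-0.17420201,  0.4146803 , -0.89313712],
       [ 0.40015001, -0.79893049, -0.4489878 ]]), 't': array([0.49055725, 0.11220606, 1.04611209])}
top {'intrinsics': array([[371.86818963,   0.        , 319.54426725],
       [  0.        , 371.86818963, 206.98034569],
       [  0.        ,   0.        ,   1.        ]]), 'R': array([[ 0.00585905, -0.99973601,  0.02221683],
       [-0.99029703, -0.00888563, -0.13868247],
       [ 0.13884327, -0.02118872, -0.99008766]]), 't': array([0.05536549, 0.55426029, 0.97293762])}
```

View pics/top0.png

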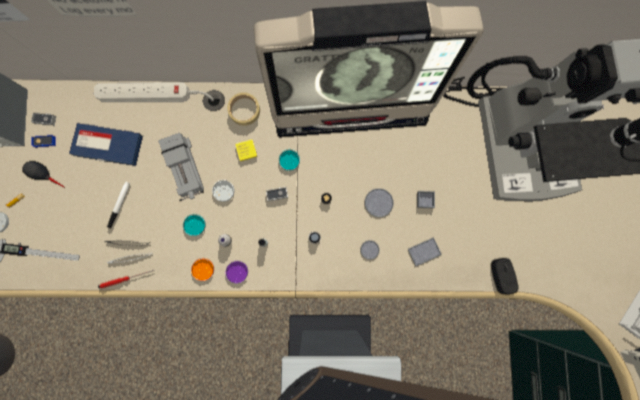

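View pics/side0.png

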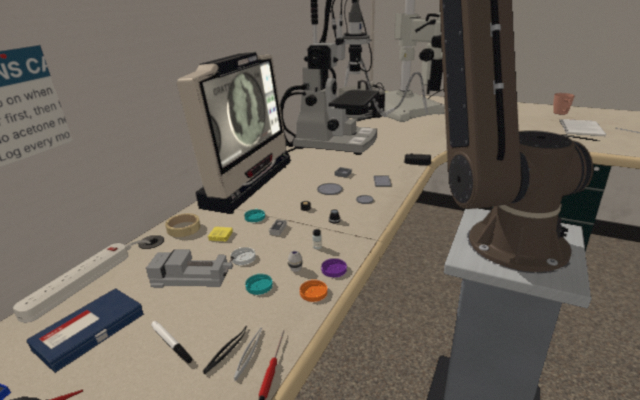

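The top view shows the dish at about (223,191), the box at (276,194) and the mount at (326,198). The vial is at about (262,243), with the objective at (224,240) and the loupe at (314,238). The holders are at (379,203), (370,250), (424,251) and (426,200). I'll zoom in and run the networks.

```bash
cat > h.py <<'E'
from station import readout, eyes, job, nets
import cv2, numpy as np
def world(n,uv,z=None,d=None):
    m=eyes.camera_model(n);K=m["intrinsics"];R=m["R"];t=m["t"]
    r=np.linalg.inv(K)@np.array([uv[0],uv[1],1.]);C=-R.T@t
    w=R.T@r
    s=d if d is not None else (z-C[2])/w[2]
    return C+s*w
def proj(n,X):
    m=eyes.camera_model(n);c=m["R"]@np.array(X)+m["t"];p=m["intrinsics"]@c;return p[:2]/p[2]
E
python3 - <<'E'
from h import *
p=cv2.imread("pics/top0.png"); cv2.imwrite("pics/topz.png",cv2.resize(p[135:295,170:450],None,fx=2.85,fy=2.85,interpolation=cv2.INTER_CUBIC))
q=cv2.imread("pics/side0.png"); cv2.imwrite("pics/sidez.png",cv2.resize(q[155:310,215:405],None,fx=3.8,fy=3.8,interpolation=cv2.INTER_CUBIC))
H=dict(dish=.012,mount=.019,vial=.048,sample_box=.016,wide_tray=.005,small_tray=.005,long_tray=.005,square_cup=.016,spare_objective=.046,eye_loupe=.031)
for n in("top","side"):
  d=np.load(f"{n}0.npy")
  for k,h in H.items():
    for r in nets.regions_of(k,n)[:4]:
        M=r["region"].astype(np.uint8); c=cv2.moments(M,True); 
        if c["m00"]<5: continue
        uv=(c["m10"]/c["m00"],c["m01"]/c["m00"])
        ang=cv2.minAreaRect(np.argwhere(M)[:,::-1].astype(np.float32))
        # cloud from depth
        vv,uu=np.nonzero(M); P=np.array([world(n,(u,v),d=d[v,u]) for u,v in zip(uu,vv) if d[v,u]>0])
        md=np.median(P,0).round(4) if len(P) else None
        print(n,k,round(r["score"],2),np.round(uv,1),r["rect"],"w",world(n,uv,z=h/2).round(4),"depthmed",md, "zmax",np.percentile(P[:,2],95).round(4) if len(P) else None,np.round(ang[2]))
E
```

```text
top dish 0.89 [222.7 189.7] [210.5, 178.2, 235.1, 198.3] w [0.6049 0.3309 0.006 ] depthmed [0.6051 0.3315 0.0028] zmax 0.0129 90.0
top dish 0.82 [289.6 159.4] [279.9, 150.6, 298.6, 171.3] w [0.6944 0.145  0.006 ] depthmed [0.6953 0.1445 0.0025] zmax 0.0102 90.0
top dish 0.65 [235.8 271. ] [229.3, 260.7, 247.3, 284.1] w [0.3801 0.286  0.006 ] depthmed [0.38   0.2866 0.0025] zmax 0.0125 27.0
top dish 0.58 [193.6 224.8] [183.2, 214.8, 203.4, 234.2] w [0.5055 0.4071 0.006 ] depthmed [0.5053 0.4082 0.0024] zmax 0.0094 90.0
top sample_box 0.75 [276.1 193.3] [267.6, 187.5, 288.6, 200.8] w [0.5959 0.1811 0.008 ] depthmed [0.5955 0.1808 0.0132] zmax 0.0175 81.0
top sample_box 0.17 [425.5 198.7] [418.0, 193.0, 434.8, 209.6] w [ 0.5845 -0.2405  0.008 ] depthmed [ 0.5845 -0.2406  0.0057] zmax 0.0188 90.0
top wide_tray 0.9 [379.3 201.9] [365.2, 187.9, 396.9, 220.2] w [ 0.5748 -0.1104  0.0025] depthmed [ 0.5744 -0.1097  0.0044] zmax 0.0079 90.0
top wide_tray 0.49 [325.6 197.7] [318.4, 193.5, 333.9, 204.0] w [0.5856 0.0416 0.0025] depthmed [0.5825 0.0413 0.0198] zmax 0.0225 45.0
top small_tray 0.61
[... 1636 characters left out ...]
y 0.75 [329.7 188.1] [318.2, 181.9, 342.7, 193.6] w [ 0.5729 -0.1088  0.0025] depthmed [ 0.5719 -0.1056  0.004 ] zmax 0.0069 0.0
side long_tray 0.73 [381.4 179.9] [373.7, 174.4, 388.8, 185.3] w [ 0.4388 -0.2353  0.0025] depthmed [ 0.4386 -0.2335  0.004 ] zmax 0.0067 90.0
side spare_objective 0.68 [294.1 259.9] [287.9, 250.6, 297.8, 271.3] w [0.4654 0.3175 0.023 ] depthmed [0.4591 0.3279 0.03  ] zmax 0.0465 90.0
side spare_objective 0.57 [329.1 188.3] [317.5, 179.8, 341.7, 193.4] w [ 0.5555 -0.0675  0.023 ] depthmed [ 0.5736 -0.1039  0.0038] zmax 0.0068 90.0
side eye_loupe 0.59 [333.5 216.2] [329.3, 210.1, 338.3, 221.5] w [0.4734 0.079  0.0155] depthmed [0.4712 0.084  0.0165] zmax 0.0309 90.0
```

View pics/topz.png

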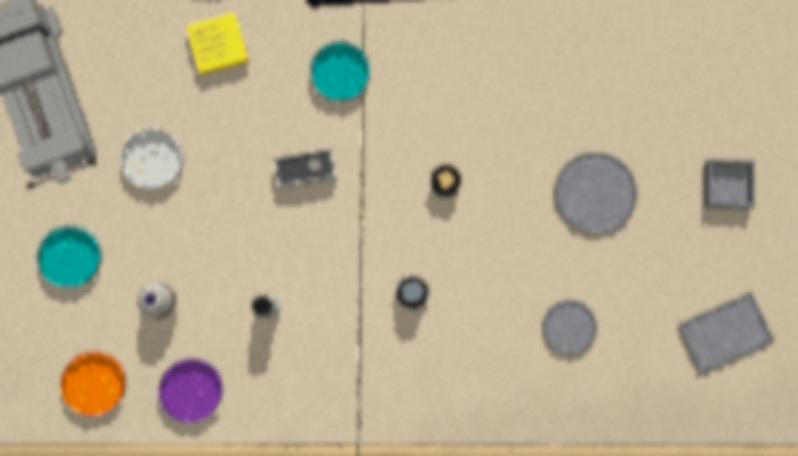

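View pics/sidez.png

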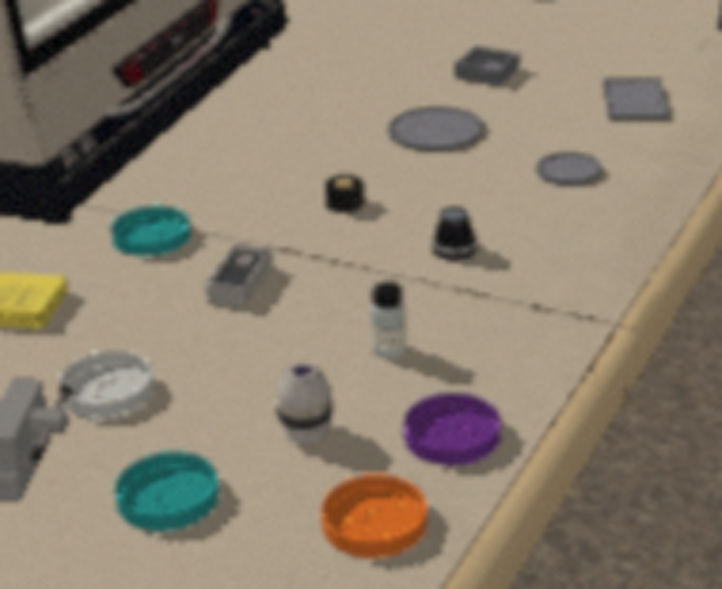

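```bash
python3 - <<'E'
from h import *
def cloud(n):
    d=np.load(f"{n}0.npy");m=eyes.camera_model(n);v,u=np.nonzero(d>0)
    r=np.linalg.inv(m["intrinsics"])@np.stack([u,v,np.ones_like(u)])
    return (m["R"].T@(r*d[v,u]-m["t"][:,None])).T
P={n:cloud(n) for n in("top","side")}
T=dict(dish=(.605,.331,.05,.008,.02),mount=(.583,.042,.03,.014,.03),vial=(.455,.22,.035,.035,.06),objective=(.46,.325,.03,.03,.06),loupe=(.472,.082,.03,.02,.05),box=(.596,.181,.045,.011,.03),cup=(.585,-.241,.035,.011,.03),wide=(.574,-.109,.06,.003,.02),small=(.441,-.082,.04,.003,.02),long=(.438,-.234,.055,.003,.02))
for k,(x,y,r,a,b) in T.items():
  for n in P:
    p=P[n];q=p[(np.hypot(p[:,0]-x,p[:,1]-y)<r)&(p[:,2]>a)&(p[:,2]<b)]
    if len(q)<4: print(k,n,len(q));continue
    R=cv2.minAreaRect((q[:,:2]*1000).astype(np.float32)); C=cv2.minEnclosingCircle((q[:,:2]*1000).astype(np.float32))
    print(k,n,len(q),"mean",q[:,:2].mean(0).round(4),"rect",np.round(R[0],1),np.round(R[1],1),round(R[2],1),"circ",np.round(C[0],1),round(C[1],1),"ztop",np.percentile(q[:,2],90).round(4))
p=P["top"]
for nm,(x0,x1,y0,y1) in dict(vise=(.55,.8,.35,.5),mon=(.68,.9,-.3,.22),nearmon=(.66,.75,-.3,.22)).items():
  q=p[(p[:,0]>x0)&(p[:,0]<x1)&(p[:,1]>y0)&(p[:,1]<y1)&(p[:,2]>.02)]
  print(nm,len(q),q.min(0).round(3) if len(q) else "",q.max(0).round(3) if len(q) else "")
E
```

```text
dish top 46 mean [0.6038 0.3308] rect [604.6 330. ] [58.9 58.3] 24.3 circ [604.4 330.3] 30.2 ztop 0.0145
dish side 97 mean [0.6023 0.3316] rect [603.5 332.1] [57.5 62.2] 52.8 circ [603.2 332.1] 31.7 ztop 0.0127
mount top 99 mean [0.5842 0.0413] rect [584.5  41.3] [28.5 28.1] 0.2 circ [584.2  41.4] 15.5 ztop 0.0224
mount side 51 mean [0.5826 0.0467] rect [582.5  46.4] [27.8 30.3] 35.8 circ [582.6  45.2] 17.1 ztop 0.0207
vial top 54 mean [0.4589 0.2125] rect [458.9 212.5] [18.7 19.8] 5.2 circ [459.3 213. ] 10.7 ztop 0.0512
vial side 68 mean [0.4571 0.2191] rect [458.  216.7] [18.9 19.2] 49.7 circ [458.2 216. ] 11.1 ztop 0.0491
objective top 116 mean [0.4639 0.3144] rect [464.2 315.6] [29.5 28.5] 1.4 circ [464.8 315.8] 16.0 ztop 0.0471
objective side 131 mean [0.4605 0.3247] rect [462.7 321.9] [27.2 28.9] 89.3 circ [463.5 320.4] 16.2 ztop 0.0465
loupe top 78 mean [0.4744 0.0731] rect [474.6  72.4] [24.7 24.6] 0.5 circ [474.5  73. ] 13.5 ztop 0.032
loupe side 55 mean [0.4732 0.0789] rect [472.6  76.9] [24.2 21.9] 72.5 circ [473.5  75.4] 14.5 ztop 0.0311
box top 196 mean [0.5956 0.1798] r
[... 478 characters left out ...]
[ 574.4 -108. ] 59.1 ztop 0.0074
wide side 182 mean [ 0.5743 -0.1051] rect [ 572.8 -110. ] [98.9 84.2] 74.3 circ [ 583.4 -109.9] 52.4 ztop 0.0062
small top 269 mean [ 0.4422 -0.0797] rect [438.5 -78.6] [73.4 70.3] 56.4 circ [441.1 -81.9] 39.8 ztop 0.0073
small side 99 mean [ 0.4424 -0.078 ] rect [441.3 -76.9] [51.8 53.2] 33.9 circ [446.4 -77. ] 32.2 ztop 0.0062
long top 539 mean [ 0.4381 -0.2336] rect [ 438.1 -237. ] [105.5 100.3] 3.7 circ [ 437.6 -233.9] 54.4 ztop 0.0073
long side 141 mean [ 0.4378 -0.2302] rect [ 439.8 -229.3] [87.4 85. ] 89.1 circ [ 440. -232.] 51.1 ztop 0.0064
vise 1369 [0.569 0.377 0.02 ] [0.758 0.5   0.061]
mon 24259 [ 0.755 -0.3    0.02 ] [0.897 0.193 0.422]
nearmon 0
```

```bash
cat >> h.py <<'E'
def st():
    s=readout.get_state(); return s
E
python3 - <<'E'
from h import *
for n in("top","side"):
  eyes.grab_frame(n)
  for k,h in (("long_tray",.0055),("wide_tray",.0055),("small_tray",.0055),("square_cup",.016),("sample_box",.016)):
    rs=nets.regions_of(k,n)
    if not rs: continue
    c=max(cv2.findContours(rs[0]["region"].astype(np.uint8),0,1)[0],key=cv2.contourArea)[:,0]
    W=np.array([world(n,q,z=h)[:2]*1000 for q in c],np.float32); R=cv2.minAreaRect(W)
    print(n,k,rs[0]["score"],np.round(R[0],1),np.round(R[1],1),round(R[2],1))
E
```

```text
top long_tray 0.66 [ 437.5 -231.8] [55.1 81.7] 23.1
top wide_tray 0.78 [ 574.3 -109. ] [80.  79.7] 0.5
top small_tray 0.88 [442.8 -81.1] [48.5 47.5] 45.0
top square_cup 0.59 [ 584.6 -238.2] [48.1 46.1] 88.2
top sample_box 0.67 [594.9 179.5] [33.5 58.4] 10.3
side long_tray 0.56 [ 439.2 -228.4] [50.5 82.5] 22.5
side wide_tray 0.81 [ 572.4 -100.5] [79.5 83.8] 22.7
side small_tray 0.44 [481.9  57.8] [28.4 76.9] 25.1
side square_cup 0.65 [ 579.1 -222. ] [71.2 58.1] 86.0
side sample_box 0.49 [590.3 190.9] [42.  81.6] 13.0
```

```bash
cat >> h.py <<'E'
from scipy.spatial.transform import Rotation as Ro
def go(x,y,z,yaw,cap=.30,rc=53):
    s=readout.get_state();A=Ro.from_euler("xyz",s["ee_rot"]);B=Ro.from_euler("xyz",[-90,0,yaw],degrees=True)
    D=np.array([x,y,z])-s["eef_pos"];r=(A.inv()*B).as_rotvec(degrees=True)
    L=A.inv().apply(D)
    print("t",round(s["t"],2),"pos",s["eef_pos"].round(4),"rot",np.degrees(s["ee_rot"]).round(1),"w",round(s["width"],4),"F",s["force"].round(1))
    print("total lin mm",(L*1000).round(1),"rot",r.round(1),"dist",round(np.linalg.norm(L)*1000))
    f=min(1,cap/max(np.linalg.norm(L),1e-9),rc/max(np.linalg.norm(r),1e-9))
    print("part",round(f,2),"lin",(L*f).round(4),"rot",(r*f).round(1))
E
python3 -c "
from h import *
go(.604,.331,.226,90)"
```

```text
t 1.7 pos [ 0.2326 -0.6336  0.2266] rot [-90.   -0.   20.2] w 0.0876 F [ 0.3 -0.5  0.1]
total lin mm [6.811e+02 6.000e-01 7.776e+02] rot [ -0.  -69.8   0. ] dist 1034
part 0.29 lin [1.977e-01 2.000e-04 2.257e-01] rot [ -0.  -20.3   0. ]
```

play_rows --increments '[{"linear":[0.2,0,0.225],"rotation":[0,-35,0],"claw":0},{"linear":[0.2,0,0.225],"rotation":[0,-35,0],"claw":0},{"linear":[0.2,0,0.225],"rotation":[0,-35,0],"claw":0},{"linear":[0.2,0,0.225],"rotation":[0,-35,0],"claw":0},{"linear":[0.2,0,0.225],"rotation":[0,-35,0],"claw":0}]'

```text
t: 2.33
eef_pos: [0.3433, -0.3516, 0.2269]
ee_rot: [-1.572, -0.0, 0.964]
force: [2.3, -0.4, 0.5]
width: 0.0876
```

```bash
python3 -c "
from h import *
go(.604,.331,.226,90)"
```

```text
t 2.33 pos [ 0.3433 -0.3516  0.2269] rot [-90.1  -0.   55.2] w 0.0876 F [ 2.3 -0.4  0.5]
total lin mm [709.4   0.9 175.1] rot [  0.1 -34.8  -0. ] dist 731
part 0.41 lin [0.2913 0.0004 0.0719] rot [  0.  -14.3  -0. ]
```

play_rows --increments '[{"linear":[0.292,0,0.072],"rotation":[0,-34.8,0],"claw":0},{"linear":[0.292,0,0.072],"rotation":[0,-34.8,0],"claw":0},{"linear":[0.292,0,0.072],"rotation":[0,-34.8,0],"claw":0},{"linear":[0.292,0,0.072],"rotation":[0,-34.8,0],"claw":0},{"linear":[0.292,0,0.072],"rotation":[0,-34.8,0],"claw":0}]'

```text
t: 2.95
eef_pos: [0.4512, -0.0684, 0.2275]
ee_rot: [-1.573, 0.0, 1.573]
force: [0.2, -0.9, 0.1]
width: 0.0876
```

```bash
python3 -c "
from h import *
go(.604,.331,.226,90)"
```

```text
t 2.95 pos [ 0.4512 -0.0684  0.2275] rot [-90.1   0.   90.1] w 0.0876 F [ 0.2 -0.9  0.1]
total lin mm [ 399.     1.8 -153.7] rot [ 0.1  0.1 -0. ] dist 428
part 0.7 lin [ 0.28    0.0013 -0.1078] rot [ 0.1  0.1 -0. ]
```

Now yaw is 90°, so tool x is +y, tool z is -x and tool y is down.

play_rows --increments '[{"linear":[0.4,0.002,-0.154],"rotation":[0,0,0],"claw":0},{"linear":[0.4,0.002,-0.154],"rotation":[0,0,0],"claw":0},{"linear":[0.4,0.002,-0.154],"rotation":[0,0,0],"claw":0},{"linear":[0.4,0.002,-0.154],"rotation":[0,0,0],"claw":0},{"linear":[0.4,0.002,-0.154],"rotation":[0,0,0],"claw":0}]'

```text
t: 3.58
eef_pos: [0.5626, 0.2235, 0.2265]
ee_rot: [-1.574, -0.0, 1.574]
force: [0.6, -0.3, 0.6]
width: 0.0877
```

```bash
python3 -c "
from h import *
go(.604,.331,.05,90)"
```

```text
t 3.58 pos [0.5626 0.2235 0.2265] rot [-90.2  -0.   90.2] w 0.0877 F [ 0.6 -0.3  0.6]
total lin mm [107.4 176.6 -41.2] rot [0.2 0.2 0. ] dist 211
part 1 lin [ 0.1074  0.1766 -0.0412] rot [0.2 0.2 0. ]
```

play_rows --increments '[{"linear":[0.06,0,-0.023],"claw":0,"rotation":[0,0,0]},{"linear":[0.1075,0.03,-0.041],"claw":0,"rotation":[0,0,0]},{"linear":[0.1075,0.09,-0.041],"rotation":[0,0,0],"claw":0},{"linear":[0.1075,0.15,-0.041],"rotation":[0,0,0],"claw":0},{"linear":[0.1075,0.177,-0.041],"rotation":[0,0,0],"claw":0}]'

```text
t: 4.2
eef_pos: [0.6019, 0.3299, 0.0453]
ee_rot: [-1.569, 0.003, 1.573]
force: [0.4, 0.6, 0.9]
width: 0.0878
```

```bash
python3 -c "
from h import *
go(.604,.331,.005,90)
p,d=eyes.grab_frame('top');cv2.imwrite('pics/t1.png',cv2.resize(p[120:300,160:340],None,fx=3,fy=3))
p,d=eyes.grab_frame('side');cv2.imwrite('pics/s1.png',cv2.resize(p[170:320,180:360],None,fx=3,fy=3))"
```

```text
t 4.2 pos [0.6019 0.3299 0.0453] rot [-89.9   0.2  90.1] w 0.0878 F [0.4 0.6 0.9]
total lin mm [ 1.3 40.3 -2.1] rot [-0.1  0.1 -0.2] dist 40
part 1 lin [ 0.0013  0.0403 -0.0021] rot [-0.1  0.1 -0.2]
```

View pics/t1.png

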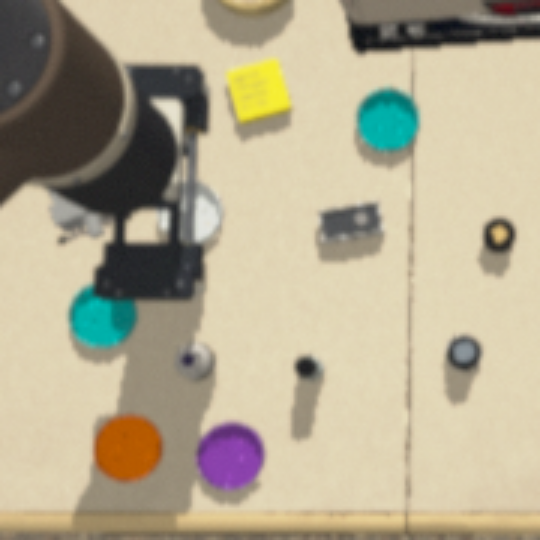

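View pics/s1.png

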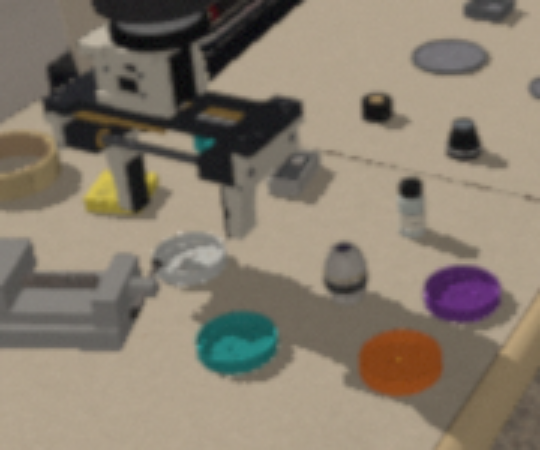

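Side view: the fingers hang either side of the dish (about (190,258)), and nothing is under their tips. I'll go down and close.

play_rows --increments '[{"linear":[0.001,0.02,-0.002],"rotation":[0,0,0],"claw":0},{"linear":[0.001,0.033,-0.002],"rotation":[0,0,0],"claw":0},{"linear":[0.001,0.04,-0.002],"rotation":[0,0,0],"claw":0},{"linear":[0.001,0.04,-0.002],"rotation":[0,0,0],"claw":0},{"linear":[0.001,0.04,-0.002],"rotation":[0,0,0],"claw":0.2}]' --newtons 8

```text
t: 4.92
eef_pos: [0.6041, 0.3306, 0.0062]
ee_rot: [-1.569, 0.004, 1.573]
force: [-0.3, 0.2, 0.0]
width: 0.082
```

play_rows --increments '[{"linear":[0,0.001,0],"rotation":[0,0,0],"claw":0.5},{"linear":[0,0.001,0],"rotation":[0,0,0],"claw":0.5},{"linear":[0,0.001,0],"rotation":[0,0,0],"claw":0.5},{"linear":[0,0.001,0],"rotation":[0,0,0],"claw":0.5},{"linear":[0,0.001,0],"rotation":[0,0,0],"claw":0.5}]' --newtons 8

```text
t: 5.55
eef_pos: [0.6042, 0.3308, 0.0055]
ee_rot: [-1.57, 0.003, 1.573]
force: [-1.5, 0.2, 3.1]
width: 0.0593
```

play_rows --increments '[{"linear":[0,-0.01,0],"rotation":[0,0,0],"claw":0.5},{"linear":[0,-0.035,0],"rotation":[0,0,0],"claw":0.5},{"linear":[0,-0.065,0],"rotation":[0,0,0],"claw":0.5},{"linear":[0,-0.095,0],"rotation":[0,0,0],"claw":0.5},{"linear":[0,-0.095,0],"rotation":[0,0,0],"claw":0.5}]'

```text
t: 6.18
eef_pos: [0.6058, 0.3322, 0.1042]
ee_rot: [-1.574, -0.0, 1.574]
force: [0.3, 0.9, -0.8]
width: 0.0592
```

```bash
python3 -c "
from h import *
go(.574,-.109,.10,90)
p,d=eyes.grab_frame('side');cv2.imwrite('pics/s2.png',cv2.resize(p[120:320,180:360],None,fx=3,fy=3))"
```

```text
t 6.17 pos [0.6058 0.3322 0.1042] rot [-90.2  -0.   90.2] w 0.0592 F [ 0.3  0.9 -0.8]
total lin mm [-441.1    4.1   33.1] rot [0.2 0.2 0. ] dist 442
part 0.68 lin [-0.2991  0.0027  0.0225] rot [0.1 0.1 0. ]
```

View pics/s2.png

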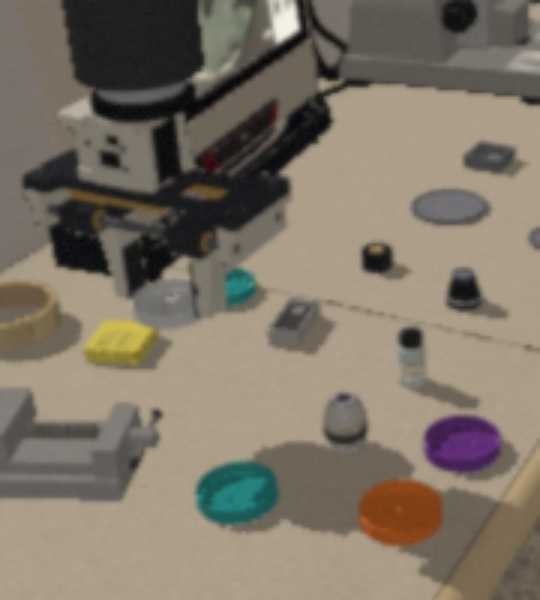

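The dish is held level between the fingers (about (175,300)). On to the wide tray.

play_rows --increments '[{"linear":[-0.05,0,0.004],"rotation":[0,0,0],"claw":0.5},{"linear":[-0.11,0,0.008],"rotation":[0,0,0],"claw":0.5},{"linear":[-0.17,0,0.013],"rotation":[0,0,0],"claw":0.5},{"linear":[-0.23,0,0.017],"rotation":[0,0,0],"claw":0.5},{"linear":[-0.29,0,0.022],"rotation":[0,0,0],"claw":0.5}]'

```text
t: 6.85
eef_pos: [0.5826, 0.0395, 0.1019]
ee_rot: [-1.57, 0.002, 1.574]
force: [0.8, -0.7, -1.1]
width: 0.059
```

```bash
python3 -c "
from h import *
go(.574,-.109,.03,90)"
```

```text
t 6.85 pos [0.5826 0.0395 0.1019] rot [-90.    0.1  90.2] w 0.059 F [ 0.8 -0.7 -1.1]
total lin mm [-148.4   72.2    9. ] rot [-0.   0.2 -0.1] dist 165
part 1 lin [-0.1484  0.0722  0.009 ] rot [-0.   0.2 -0.1]
```

play_rows --increments '[{"linear":[-0.055,0,0.003],"rotation":[0,0,0],"claw":0.5},{"linear":[-0.11,0,0.006],"rotation":[0,0,0],"claw":0.5},{"linear":[-0.148,0.02,0.009],"rotation":[0,0,0],"claw":0.5},{"linear":[-0.148,0.06,0.009],"rotation":[0,0,0],"claw":0.5},{"linear":[-0.148,0.072,0.009],"rotation":[0,0,0],"claw":0.5}]'

```text
t: 7.48
eef_pos: [0.5715, -0.1094, 0.0274]
ee_rot: [-1.565, 0.002, 1.572]
force: [-0.1, 1.2, 0.1]
width: 0.0591
```

```bash
python3 -c "
from h import *
go(.574,-.109,.0085,90)
p,d=eyes.grab_frame('top');cv2.imwrite('pics/t3.png',cv2.resize(p[130:290,310:470],None,fx=3,fy=3))
p,d=eyes.grab_frame('side');cv2.imwrite('pics/s3.png',cv2.resize(p[100:230,260:420],None,fx=4,fy=4))"
```

```text
t 7.47 pos [ 0.5715 -0.1094  0.0274] rot [-89.7   0.1  90.1] w 0.0591 F [-0.1  1.2  0.1]
total lin mm [ 0.4 18.9 -2.6] rot [-0.3  0.1 -0.1] dist 19
part 1 lin [ 0.0004  0.0189 -0.0026] rot [-0.3  0.1 -0.1]
```

View pics/t3.png

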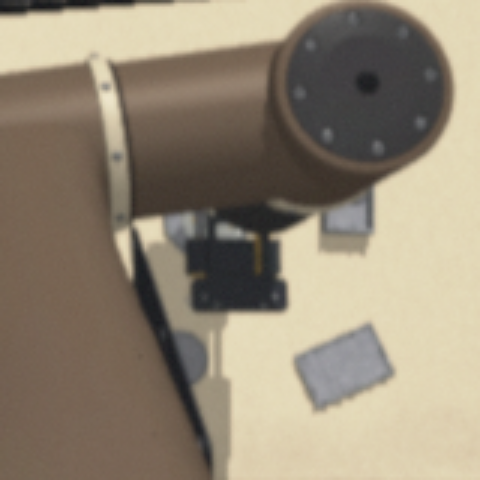

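View pics/s3.png

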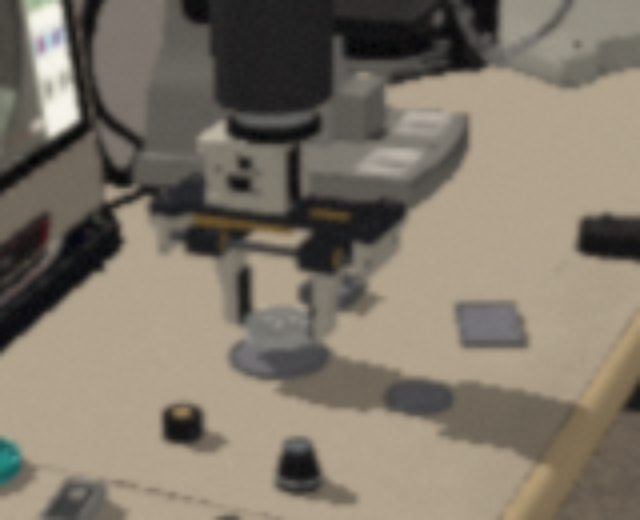

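The dish hangs level above the wide tray at about (280,325) in the side zoom. Lowering it now.

play_rows --increments '[{"linear":[0,0.008,-0.002],"rotation":[0,0,0],"claw":0.5},{"linear":[0,0.014,-0.002],"rotation":[0,0,0],"claw":0.5},{"linear":[0,0.017,-0.002],"rotation":[0,0,0],"claw":0.5},{"linear":[0,0.018,-0.002],"rotation":[0,0,0],"claw":0.5},{"linear":[0,0.018,-0.002],"rotation":[0,0,0],"claw":0.5}]'

```text
t: 8.2
eef_pos: [0.5748, -0.1085, 0.0109]
ee_rot: [-1.567, 0.002, 1.574]
force: [-0.2, 0.2, -0.4]
width: 0.059
```

play_rows --increments '[{"linear":[0,0.001,0.001],"rotation":[0,0,0],"claw":0.5},{"linear":[0,0.0015,0.001],"rotation":[0,0,0],"claw":0.5},{"linear":[0,0.0015,0.001],"rotation":[0,0,0],"claw":0.5}]'

```text
t: 8.57
eef_pos: [0.5738, -0.1086, 0.0094]
ee_rot: [-1.567, 0.002, 1.574]
force: [0.6, -0.4, -1.9]
width: 0.0589
```

play_rows --increments '[{"linear":[0,0.001,0],"rotation":[0,0,0],"claw":0.5},{"linear":[0,0.001,0],"rotation":[0,0,0],"claw":0.25},{"linear":[0,0.001,0],"rotation":[0,0,0],"claw":0.15},{"linear":[0,0.001,0],"rotation":[0,0,0],"claw":0.05},{"linear":[0,0.001,0],"rotation":[0,0,0],"claw":0.05}]'

```text
t: 9.2
eef_pos: [0.5738, -0.1086, 0.0084]
ee_rot: [-1.567, 0.002, 1.574]
force: [-0.0, 1.2, -0.5]
width: 0.0827
```

play_rows --increments '[{"linear":[0,-0.01,0],"rotation":[0,0,0],"claw":0},{"linear":[0,-0.03,0],"rotation":[0,0,0],"claw":0},{"linear":[0,-0.06,0],"rotation":[0,0,0],"claw":0},{"linear":[0,-0.085,0],"rotation":[0,0,0],"claw":0}]'

```text
t: 9.7
eef_pos: [0.5744, -0.1084, 0.0952]
ee_rot: [-1.568, 0.002, 1.574]
force: [-0.4, 1.8, -0.5]
width: 0.0875
```

```bash
python3 -c "
from h import *
go(.584,.042,.09,90)
p,d=eyes.grab_frame('side');cv2.imwrite('pics/s4.png',cv2.resize(p[100:230,260:420],None,fx=4,fy=4))"
```

```text
t 9.7 pos [ 0.5744 -0.1084  0.0952] rot [-89.8   0.1  90.2] w 0.0875 F [-0.4  1.8 -0.5]
total lin mm [150.4   4.9 -10.1] rot [-0.2  0.2 -0.1] dist 151
part 1 lin [ 0.1504  0.0049 -0.0101] rot [-0.2  0.2 -0.1]
```

View pics/s4.png

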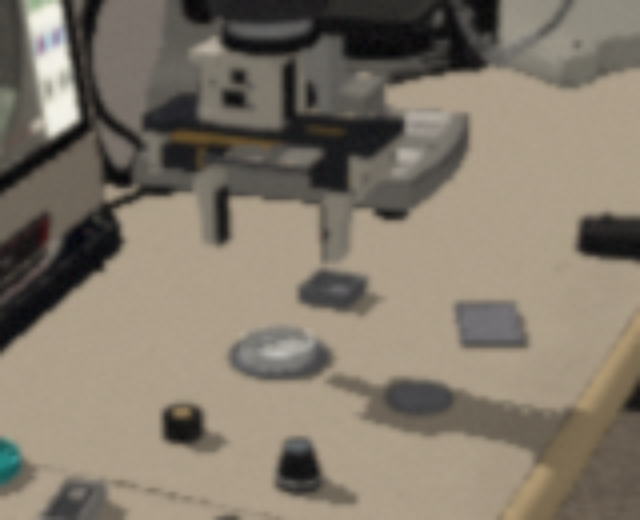

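The dish sits in the wide tray at (278,352). Now the mount.

play_rows --increments '[{"linear":[0.055,0,-0.004],"rotation":[0,0,0],"claw":0},{"linear":[0.11,0,-0.008],"rotation":[0,0,0],"claw":0},{"linear":[0.15,0.01,-0.01],"rotation":[0,0,0],"claw":0},{"linear":[0.15,0.05,-0.01],"rotation":[0,0,0],"claw":0},{"linear":[0.15,0.06,-0.01],"rotation":[0,0,0],"claw":0}]'

```text
t: 10.38
eef_pos: [0.5843, 0.0414, 0.0368]
ee_rot: [-1.57, 0.004, 1.575]
force: [-1.1, -0.3, -0.1]
width: 0.0874
```

```bash
python3 -c "
from h import *
go(.584,.042,.005,90)
p,d=eyes.grab_frame('side');cv2.imwrite('pics/s5.png',cv2.resize(p[130:260,240:400],None,fx=4,fy=4))"
```

```text
t 10.38 pos [0.5843 0.0414 0.0368] rot [-89.9   0.2  90.3] w 0.0874 F [-1.1 -0.3 -0.1]
total lin mm [ 0.7 31.8  0.3] rot [-0.1  0.3 -0.2] dist 32
part 1 lin [0.0007 0.0318 0.0003] rot [-0.1  0.3 -0.2]
```

View pics/s5.png

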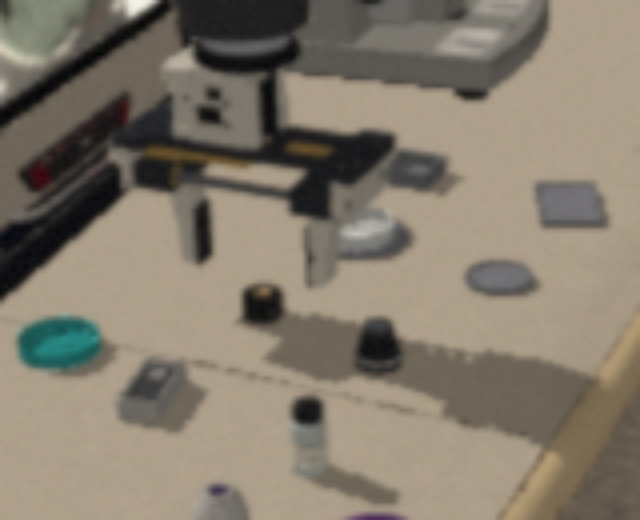

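The fingers straddle the mount at (262,302), and the loupe at (380,345) is clear. I'll go down and grip.

play_rows --increments '[{"linear":[0,0.015,0],"rotation":[0,0,0],"claw":0},{"linear":[0,0.025,0],"rotation":[0,0,0],"claw":0},{"linear":[0,0.031,0],"rotation":[0,0,0],"claw":0.2},{"linear":[0,0.031,0],"rotation":[0,0,0],"claw":0.75},{"linear":[0,0.031,0],"rotation":[0,0,0],"claw":0.75}]' --newtons 15

```text
t: 11.05
eef_pos: [0.5848, 0.0409, 0.0058]
ee_rot: [-1.57, 0.004, 1.575]
force: [0.1, -0.3, -0.6]
width: 0.0633
```

play_rows --increments '[{"linear":[0,0,0],"rotation":[0,0,0],"claw":0.8},{"linear":[0,0,0],"rotation":[0,0,0],"claw":0.8},{"linear":[0,0,0],"rotation":[0,0,0],"claw":0.8},{"linear":[0,0,0],"rotation":[0,0,0],"claw":0.8},{"linear":[0,0,0],"rotation":[0,0,0],"claw":0.8}]' --newtons 15

```text
t: 11.68
eef_pos: [0.5848, 0.0409, 0.006]
ee_rot: [-1.57, 0.004, 1.575]
force: [-0.4, 0.6, 2.9]
width: 0.0305
```

play_rows --increments '[{"linear":[0,-0.01,0],"rotation":[0,0,0],"claw":0.8},{"linear":[0,-0.04,0],"rotation":[0,0,0],"claw":0.8},{"linear":[0,-0.07,0],"rotation":[0,0,0],"claw":0.8},{"linear":[-0.03,-0.08,0.035],"rotation":[0,0,0],"claw":0.8},{"linear":[-0.07,-0.08,0.08],"rotation":[0,0,0],"claw":0.8}]'

```text
t: 12.3
eef_pos: [0.5056, -0.0291, 0.0877]
ee_rot: [-1.573, 0.003, 1.576]
force: [-0.2, -1.3, -0.3]
width: 0.0308
```

```bash
python3 -c "
from h import *
go(.442,-.082,.04,90)"
```

```text
t 12.3 pos [ 0.5056 -0.0291  0.0877] rot [-90.1   0.2  90.3] w 0.0308 F [-0.2 -1.3 -0.3]
total lin mm [-52.4  47.7  64. ] rot [ 0.1  0.3 -0.2] dist 96
part 1 lin [-0.0524  0.0477  0.064 ] rot [ 0.1  0.3 -0.2]
```

play_rows --increments '[{"linear":[-0.03,0,0.037],"rotation":[0,0,0],"claw":0.8},{"linear":[-0.0525,0.01,0.064],"rotation":[0,0,0],"claw":0.8},{"linear":[-0.0525,0.04,0.064],"rotation":[0,0,0],"claw":0.8},{"linear":[-0.0525,0.05,0.064],"rotation":[0,0,0],"claw":0.8},{"linear":[-0.0525,0.05,0.064],"rotation":[0,0,0],"claw":0.8}]'

```text
t: 12.92
eef_pos: [0.4421, -0.082, 0.0377]
ee_rot: [-1.572, 0.003, 1.577]
force: [-0.8, 0.6, 0.4]
width: 0.0303
```

```bash
python3 -c "
from h import *
go(.442,-.082,.009,90)
p,d=eyes.grab_frame('side');cv2.imwrite('pics/s6.png',cv2.resize(p[100:260,280:440],None,fx=3.5,fy=3.5))"
```

```text
t 12.93 pos [ 0.4421 -0.082   0.0377] rot [-90.1   0.2  90.3] w 0.0303 F [-0.8  0.6  0.4]
total lin mm [ 0.1 28.7  0.2] rot [ 0.1  0.3 -0.2] dist 29
part 1 lin [0.0001 0.0287 0.0002] rot [ 0.1  0.3 -0.2]
```

View pics/s6.png

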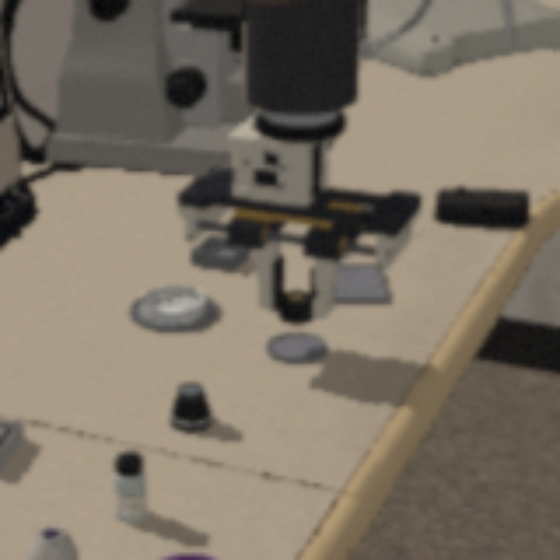

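The mount is held upright over the small tray, which is at (297,347). Lowering.

play_rows --increments '[{"linear":[0,0.012,0],"rotation":[0,0,0],"claw":0.8},{"linear":[0,0.022,0],"rotation":[0,0,0],"claw":0.8},{"linear":[0,0.027,0],"rotation":[0,0,0],"claw":0.8},{"linear":[0,0.028,0],"rotation":[0,0,0],"claw":0.8},{"linear":[0,0.0285,0],"rotation":[0,0,0],"claw":0.8}]'

```text
t: 13.6
eef_pos: [0.4427, -0.082, 0.0096]
ee_rot: [-1.573, 0.003, 1.577]
force: [0.2, 0.9, -0.7]
width: 0.0308
```

play_rows --increments '[{"linear":[0,0,0],"rotation":[0,0,0],"claw":0.6},{"linear":[0,0,0],"rotation":[0,0,0],"claw":0.3},{"linear":[0,0,0],"rotation":[0,0,0],"claw":0},{"linear":[0,0,0],"rotation":[0,0,0],"claw":0},{"linear":[0,0,0],"rotation":[0,0,0],"claw":0}]'

```text
t: 14.22
eef_pos: [0.4427, -0.082, 0.0096]
ee_rot: [-1.573, 0.003, 1.577]
force: [0.3, -0.2, -0.6]
width: 0.0696
```

play_rows --increments '[{"linear":[0,-0.01,0],"rotation":[0,0,0],"claw":0},{"linear":[0,-0.04,0],"rotation":[0,0,0],"claw":0},{"linear":[0,-0.08,0],"rotation":[0,0,0],"claw":0},{"linear":[0,-0.085,0],"rotation":[0,0,0],"claw":0}]'

```text
t: 14.72
eef_pos: [0.4445, -0.0814, 0.0978]
ee_rot: [-1.578, 0.002, 1.577]
force: [-0.1, 1.6, -0.5]
width: 0.0876
```

```bash
python3 -c "
from h import *
go(.5957,.180,.09,100.5)
p,d=eyes.grab_frame('side');cv2.imwrite('pics/s7.png',cv2.resize(p[100:260,240:400],None,fx=3.5,fy=3.5))"
```

```text
t 14.72 pos [ 0.4445 -0.0814  0.0978] rot [-90.4   0.1  90.4] w 0.0876 F [-0.1  1.6 -0.5]
total lin mm [ 260.4    8.4 -152.9] rot [  0.4 -10.1  -0.2] dist 302
part 0.99 lin [ 0.2586  0.0084 -0.1518] rot [  0.4 -10.   -0.2]
```

View pics/s7.png

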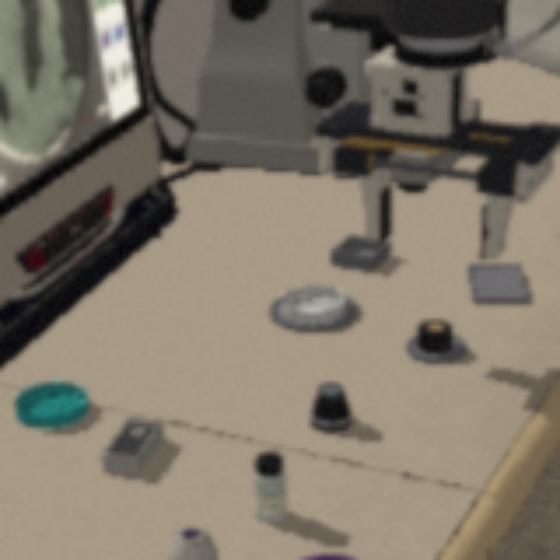

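The mount stands in the small tray (435,340). Next is the box.

play_rows --increments '[{"linear":[0.052,0,-0.03],"rotation":[0,0,0],"claw":0},{"linear":[0.104,0,-0.061],"rotation":[0,-5,0],"claw":0},{"linear":[0.156,0.004,-0.092],"rotation":[0.4,-10,0],"claw":0},{"linear":[0.208,0.008,-0.122],"rotation":[0.4,-10.1,-0.2],"claw":0},{"linear":[0.26,0.008,-0.153],"rotation":[0.4,-10.1,-0.2],"claw":0}]'

```text
t: 15.4
eef_pos: [0.5951, 0.1809, 0.0879]
ee_rot: [-1.568, 0.0, 1.753]
force: [0.7, -0.0, 0.7]
width: 0.0877
```

```bash
python3 -c "
from h import *
go(.5957,.180,.035,100.5)"
```

```text
t 15.4 pos [0.5951 0.1809 0.0879] rot [-89.8   0.  100.5] w 0.0877 F [ 0.7 -0.   0.7]
total lin mm [-1.  52.9 -0.6] rot [-0.2 -0.  -0. ] dist 53
part 1 lin [-0.001   0.0529 -0.0006] rot [-0.2 -0.  -0. ]
```

play_rows --increments '[{"linear":[0,0.03,0],"rotation":[0,0,0],"claw":0},{"linear":[0,0.055,0],"rotation":[0,0,0],"claw":0},{"linear":[0,0.055,0],"rotation":[0,0,0],"claw":0}]'

```text
t: 15.78
eef_pos: [0.5929, 0.1798, 0.0299]
ee_rot: [-1.562, 0.002, 1.753]
force: [-0.1, 0.8, 0.3]
width: 0.0877
```

```bash
python3 -c "
from h import *
go(.5957,.180,.006,100.5)
p,d=eyes.grab_frame('side');cv2.imwrite('pics/s8.png',cv2.resize(p[130:270,200:360],None,fx=4,fy=4))
p,d=eyes.grab_frame('top');cv2.imwrite('pics/t8.png',cv2.resize(p[130:270,200:360],None,fx=4,fy=4))"
```

```text
t 15.78 pos [0.5929 0.1798 0.0299] rot [-8.950e+01  1.000e-01  1.005e+02] w 0.0877 F [-0.1  0.8  0.3]
total lin mm [-0.2 23.9 -3. ] rot [-0.5 -0.  -0.1] dist 24
part 1 lin [-0.0002  0.0239 -0.003 ] rot [-0.5 -0.  -0.1]
```

View pics/s8.png

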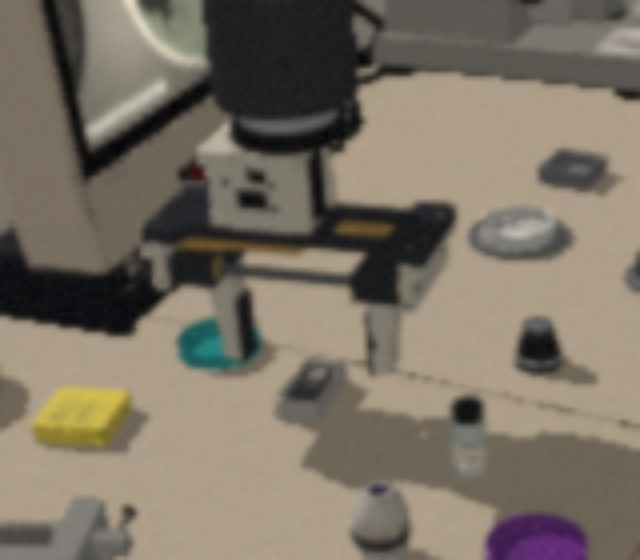

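View pics/t8.png

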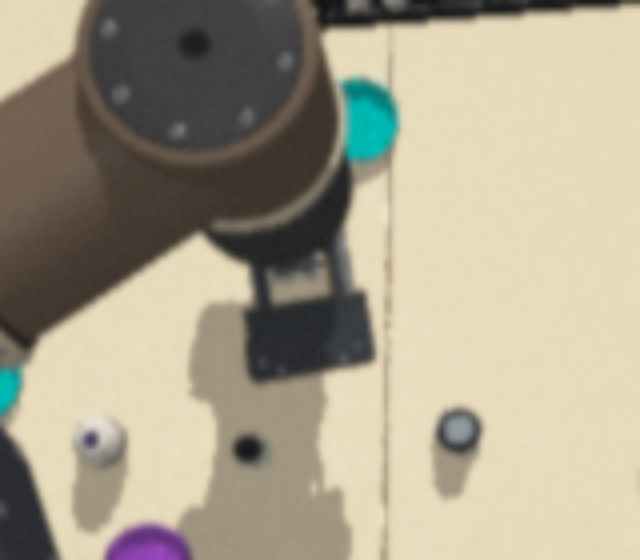

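The fingers straddle the box at (312,390) across its width, and the turquoise dish is clear. I'll descend and grip.

play_rows --increments '[{"linear":[0,0.012,-0.003],"rotation":[-0.5,0,0],"claw":0},{"linear":[0,0.02,-0.003],"rotation":[-0.5,0,0],"claw":0},{"linear":[0,0.024,-0.003],"rotation":[-0.5,0,0],"claw":0.3},{"linear":[0,0.024,-0.003],"rotation":[-0.5,0,0],"claw":0.75},{"linear":[0,0.024,-0.003],"rotation":[-0.5,0,0],"claw":0.8}]' --newtons 12

```text
t: 16.5
eef_pos: [0.598, 0.1812, 0.0091]
ee_rot: [-1.576, 0.001, 1.754]
force: [0.2, -0.6, -0.3]
width: 0.0633
```

play_rows --increments '[{"linear":[0,0,0],"rotation":[0,0,0],"claw":0.8},{"linear":[0,0,0],"rotation":[0,0,0],"claw":0.8},{"linear":[0,0,0],"rotation":[0,0,0],"claw":0.8},{"linear":[0,0,0],"rotation":[0,0,0],"claw":0.8},{"linear":[0,0,0],"rotation":[0,0,0],"claw":0.8}]'

```text
t: 17.12
eef_pos: [0.598, 0.1812, 0.0091]
ee_rot: [-1.576, 0.001, 1.754]
force: [-0.7, -0.5, 1.0]
width: 0.0304
```

play_rows --increments '[{"linear":[0,-0.01,0],"rotation":[0,0,0],"claw":0.8},{"linear":[0,-0.04,0],"rotation":[0,0,0],"claw":0.8},{"linear":[0,-0.07,0],"rotation":[0,0,0],"claw":0.8},{"linear":[0,-0.095,0],"rotation":[0,0,0],"claw":0.8},{"linear":[0,-0.095,0],"rotation":[0,0,0],"claw":0.8}]'

```text
t: 17.75
eef_pos: [0.5989, 0.182, 0.1072]
ee_rot: [-1.581, -0.001, 1.754]
force: [0.2, -1.0, -0.4]
width: 0.03
```

```bash
python3 -c "
from h import *
go(.438,-.233,.10,113.5)"
```

```text
t 17.75 pos [0.5989 0.182  0.1072] rot [-9.060e+01 -1.000e-01  1.005e+02] w 0.03 F [ 0.2 -1.  -0.4]
total lin mm [-378.7    4.5  233.9] rot [  0.6 -13.   -0. ] dist 445
part 0.67 lin [-0.2552  0.003   0.1576] rot [ 0.4 -8.8 -0. ]
```

play_rows --increments '[{"linear":[-0.05,0,0.031],"rotation":[0,0,0],"claw":0.8},{"linear":[-0.1,0,0.062],"rotation":[0,-3,0],"claw":0.8},{"linear":[-0.15,0,0.093],"rotation":[0.3,-6,0],"claw":0.8},{"linear":[-0.2,0,0.124],"rotation":[0.5,-9,0],"claw":0.8},{"linear":[-0.25,0,0.155],"rotation":[0.5,-12,0],"claw":0.8}]'

```text
t: 18.38
eef_pos: [0.4909, -0.0936, 0.1052]
ee_rot: [-1.572, 0.0, 1.965]
force: [1.7, -0.1, -0.1]
width: 0.0301
```

```bash
python3 -c "
from h import *
go(.438,-.233,.10,113.5)"
```

```text
t 18.38 pos [ 0.4909 -0.0936  0.1052] rot [-90.1   0.  112.6] w 0.0301 F [ 1.7 -0.1 -0.1]
total lin mm [-108.4    5.1  102.4] rot [ 0.1 -0.9 -0. ] dist 149
part 1 lin [-0.1084  0.0051  0.1024] rot [ 0.1 -0.9 -0. ]
```

play_rows --increments '[{"linear":[-0.04,0,0.038],"rotation":[0,0,0],"claw":0.8},{"linear":[-0.08,0,0.076],"rotation":[0,-0.9,0],"claw":0.8},{"linear":[-0.1085,0.02,0.1025],"rotation":[0,-0.9,0],"claw":0.8},{"linear":[-0.1085,0.06,0.1025],"rotation":[0,-0.9,0],"claw":0.8},{"linear":[-0.1085,0.06,0.1025],"rotation":[0,-0.9,0],"claw":0.8}]'

```text
t: 19.0
eef_pos: [0.4351, -0.2332, 0.0427]
ee_rot: [-1.566, -0.003, 1.979]
force: [0.2, -0.1, -0.2]
width: 0.0301
```

```bash
python3 -c "
from h import *
go(.438,-.233,.0123,113.5)
p,d=eyes.grab_frame('top');cv2.imwrite('pics/t9.png',cv2.resize(p[170:290,360:490],None,fx=4,fy=4))
p,d=eyes.grab_frame('side');cv2.imwrite('pics/s9.png',cv2.resize(p[100:220,300:440],None,fx=4,fy=4))"
```

```text
t 19.0 pos [ 0.4351 -0.2332  0.0427] rot [-89.7  -0.2 113.4] w 0.0301 F [ 0.2 -0.1 -0.2]
total lin mm [-1.1 30.4 -2.9] rot [-0.3 -0.1  0.2] dist 31
part 1 lin [-0.0011  0.0304 -0.0029] rot [-0.3 -0.1  0.2]
```

View pics/t9.png

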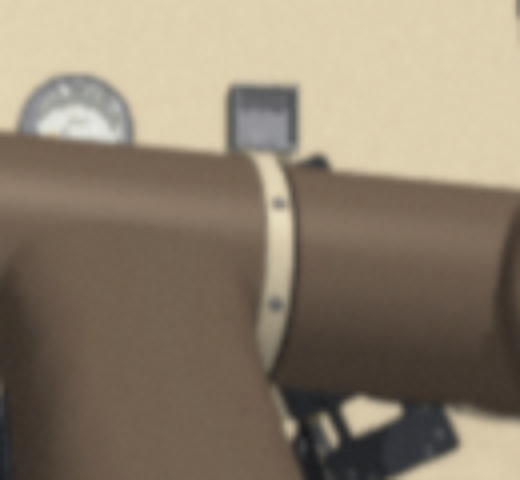

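View pics/s9.png

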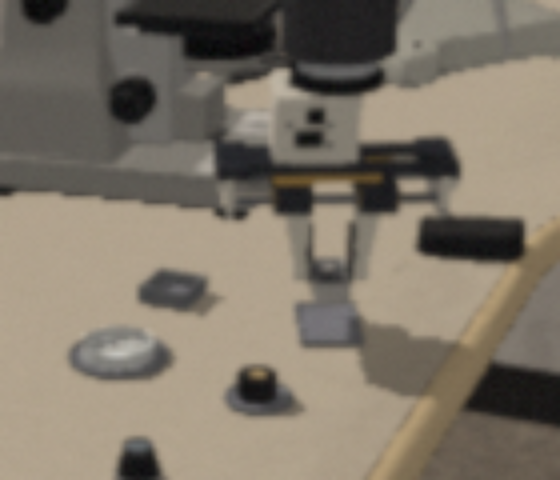

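The box is held lengthwise over the oblong tray (325,320). Lowering.

play_rows --increments '[{"linear":[-0.001,0.012,-0.001],"rotation":[0,0,0],"claw":0.8},{"linear":[-0.001,0.022,-0.001],"rotation":[0,0,0],"claw":0.8},{"linear":[-0.001,0.028,-0.001],"rotation":[0,0,0],"claw":0.8},{"linear":[-0.001,0.028,-0.001],"rotation":[0,0,0],"claw":0.8}]'

```text
t: 19.6
eef_pos: [0.4391, -0.2334, 0.017]
ee_rot: [-1.57, -0.001, 1.982]
force: [0.2, -0.6, -1.0]
width: 0.0298
```

```bash
python3 -c "
from h import *
go(.438,-.233,.0123,113.5)"
```

```text
t 19.6 pos [ 0.4391 -0.2334  0.017 ] rot [-89.9  -0.  113.6] w 0.0298 F [ 0.2 -0.6 -1. ]
total lin mm [0.8 4.7 0.8] rot [-0.1  0.1  0. ] dist 5
part 1 lin [0.0008 0.0047 0.0008] rot [-0.1  0.1  0. ]
```

play_rows --increments '[{"linear":[0,0.003,0],"rotation":[0,0,0],"claw":0.8},{"linear":[0,0.0045,0],"rotation":[0,0,0],"claw":0.8},{"linear":[0,0.0045,0],"rotation":[0,0,0],"claw":0.8}]'

```text
t: 19.98
eef_pos: [0.4391, -0.2334, 0.0124]
ee_rot: [-1.57, -0.001, 1.982]
force: [0.1, -0.2, -0.2]
width: 0.03
```

play_rows --increments '[{"linear":[0,0.0005,0],"rotation":[0,0,0],"claw":0.8},{"linear":[0,0.0005,0],"rotation":[0,0,0],"claw":0.5},{"linear":[0,0.0005,0],"rotation":[0,0,0],"claw":0.2},{"linear":[0,0.0005,0],"rotation":[0,0,0],"claw":0.1},{"linear":[0,0.0005,0],"rotation":[0,0,0],"claw":0}]'

```text
t: 20.6
eef_pos: [0.4391, -0.2335, 0.012]
ee_rot: [-1.57, -0.001, 1.982]
force: [-0.4, -0.4, 0.2]
width: 0.0641
```

play_rows --increments '[{"linear":[0,-0.01,0],"rotation":[0,0,0],"claw":0},{"linear":[0,-0.04,0],"rotation":[0,0,0],"claw":0},{"linear":[0,-0.08,0],"rotation":[0,0,0],"claw":0},{"linear":[0,-0.1,0],"rotation":[0,0,0],"claw":0}]'

```text
t: 21.1
eef_pos: [0.4402, -0.2337, 0.1148]
ee_rot: [-1.572, 0.001, 1.982]
force: [0.5, 0.2, 0.0]
width: 0.0873
```

```bash
python3 -c "
from h import *
go(.459,.2145,.12,90)
p,d=eyes.grab_frame('side');cv2.imwrite('pics/s10.png',cv2.resize(p[100:260,280:440],None,fx=3.5,fy=3.5))"
```

```text
t 21.1 pos [ 0.4402 -0.2337  0.1148] rot [-9.010e+01  1.000e-01  1.136e+02] w 0.0873 F [0.5 0.2 0. ]
total lin mm [ 403.2   -5.4 -196.6] rot [ 0.1 23.6 -0. ] dist 449
part 0.67 lin [ 0.2696 -0.0036 -0.1315] rot [ 0.1 15.8 -0. ]
```

View pics/s10.png

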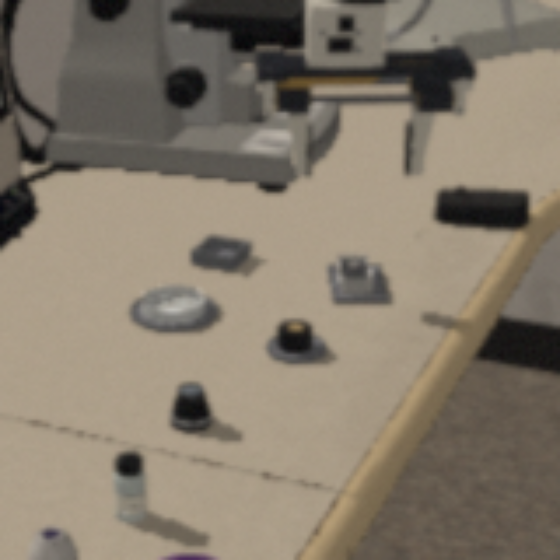

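The box is in its tray (357,278). Next is the vial.

play_rows --increments '[{"linear":[0.054,0,-0.026],"rotation":[0,4,0],"claw":0},{"linear":[0.108,0,-0.053],"rotation":[0,9,0],"claw":0},{"linear":[0.16,-0.002,-0.078],"rotation":[0,14,0],"claw":0},{"linear":[0.215,-0.004,-0.105],"rotation":[0,19,0],"claw":0},{"linear":[0.27,-0.005,-0.132],"rotation":[0,23.6,0],"claw":0}]'

```text
t: 21.78
eef_pos: [0.4539, 0.0683, 0.1224]
ee_rot: [-1.577, 0.001, 1.568]
force: [1.9, -0.7, 0.7]
width: 0.0876
```

```bash
python3 -c "
from h import *
go(.459,.2145,.12,90)"
```

```text
t 21.77 pos [0.4539 0.0683 0.1224] rot [-90.3   0.   89.9] w 0.0876 F [ 1.9 -0.7  0.7]
total lin mm [146.2   2.3  -4.7] rot [ 0.3 -0.1 -0. ] dist 146
part 1 lin [ 0.1462  0.0023 -0.0047] rot [ 0.3 -0.1 -0. ]
```

play_rows --increments '[{"linear":[0.055,0,-0.002],"rotation":[0,0,0],"claw":0},{"linear":[0.11,0,-0.004],"rotation":[0,0,0],"claw":0},{"linear":[0.146,0.02,-0.005],"rotation":[0,0,0],"claw":0},{"linear":[0.146,0.05,-0.005],"rotation":[0,0,0],"claw":0},{"linear":[0.146,0.05,-0.005],"rotation":[0,0,0],"claw":0}]'

```text
t: 22.4
eef_pos: [0.4582, 0.2134, 0.0709]
ee_rot: [-1.574, 0.004, 1.569]
force: [1.0, -1.1, 0.6]
width: 0.0876
```

```bash
python3 -c "
from h import *
go(.459,.2145,.019,90)
p,d=eyes.grab_frame('side');cv2.imwrite('pics/s11.png',cv2.resize(p[130:290,230:390],None,fx=3.5,fy=3.5))
p,d=eyes.grab_frame('top');cv2.imwrite('pics/t11.png',cv2.resize(p[160:290,200:340],None,fx=4,fy=4))"
```

```text
t 22.4 pos [0.4582 0.2134 0.0709] rot [-90.2   0.2  89.9] w 0.0876 F [ 1.  -1.1  0.6]
total lin mm [ 1.2 51.9 -0.7] rot [ 0.2 -0.1 -0.2] dist 52
part 1 lin [ 0.0012  0.0519 -0.0007] rot [ 0.2 -0.1 -0.2]
```

View pics/s11.png

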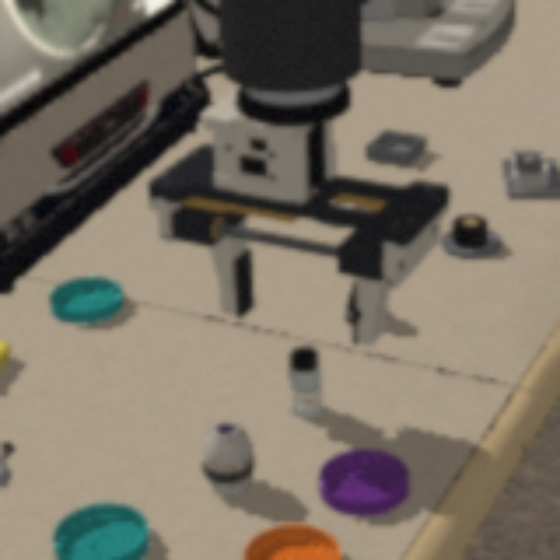

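View pics/t11.png

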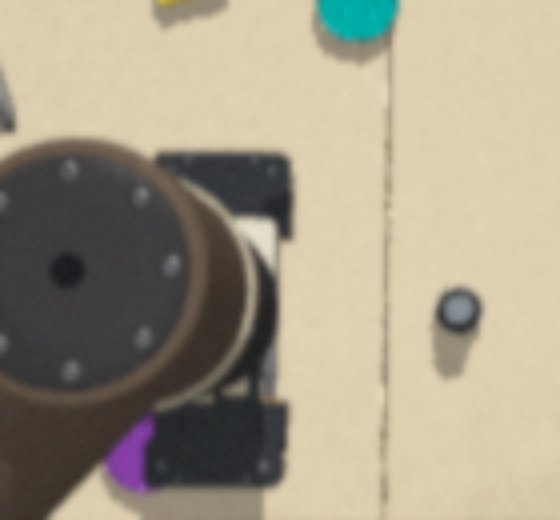

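The vial (305,380) stands between the fingers, below them. I'll descend to TCP 0.019 and close.

play_rows --increments '[{"linear":[0.001,0.015,-0.001],"rotation":[0,0,0],"claw":0},{"linear":[0.001,0.03,-0.001],"rotation":[0,0,0],"claw":0},{"linear":[0.001,0.045,-0.001],"rotation":[0,0,0],"claw":0},{"linear":[0.001,0.052,-0.001],"rotation":[0,0,0],"claw":0.2},{"linear":[0.001,0.052,-0.001],"rotation":[0,0,0],"claw":0.4}]' --newtons 12

```text
t: 23.12
eef_pos: [0.4608, 0.2146, 0.0203]
ee_rot: [-1.576, 0.002, 1.568]
force: [-0.3, -0.0, 0.0]
width: 0.0732
```

play_rows --increments '[{"linear":[0,0,0],"rotation":[0,0,0],"claw":0.85},{"linear":[0,0,0],"rotation":[0,0,0],"claw":0.85},{"linear":[0,0,0],"rotation":[0,0,0],"claw":0.85},{"linear":[0,0,0],"rotation":[0,0,0],"claw":0.85},{"linear":[0,0,0],"rotation":[0,0,0],"claw":0.85}]'

```text
t: 23.75
eef_pos: [0.4608, 0.2146, 0.0204]
ee_rot: [-1.576, 0.002, 1.568]
force: [0.3, -0.8, -0.1]
width: 0.0232
```

play_rows --increments '[{"linear":[0,0,0],"rotation":[0,0,0],"claw":0.85},{"linear":[0,0,0],"rotation":[0,0,0],"claw":0.85}]'

```text
t: 24.0
eef_pos: [0.4608, 0.2146, 0.0204]
ee_rot: [-1.576, 0.002, 1.568]
force: [-0.3, -0.2, 0.8]
width: 0.0224
```

play_rows --increments '[{"linear":[0,-0.01,0],"rotation":[0,0,0],"claw":0.85},{"linear":[0,-0.04,0],"rotation":[0,0,0],"claw":0.85},{"linear":[0,-0.08,0],"rotation":[0,0,0],"claw":0.85},{"linear":[0,-0.1,0],"rotation":[0,0,0],"claw":0.85},{"linear":[0,-0.1,0],"rotation":[0,0,0],"claw":0.85}]'

```text
t: 24.62
eef_pos: [0.4611, 0.2157, 0.1227]
ee_rot: [-1.579, -0.001, 1.569]
force: [-0.1, 0.4, -0.7]
width: 0.0228
```

```bash
python3 -c "
from h import *
go(.5845,-.239,.12,90)
p,d=eyes.grab_frame('side');cv2.imwrite('pics/s12.png',cv2.resize(p[130:290,230:390],None,fx=3.5,fy=3.5))"
```

```text
t 24.62 pos [0.4611 0.2157 0.1227] rot [-90.5  -0.1  89.9] w 0.0228 F [-0.1  0.4 -0.7]
total lin mm [-454.4    3.3 -124.3] rot [ 0.5 -0.1  0.1] dist 471
part 0.64 lin [-0.2894  0.0021 -0.0792] rot [ 0.3 -0.1  0. ]
```

View pics/s12.png

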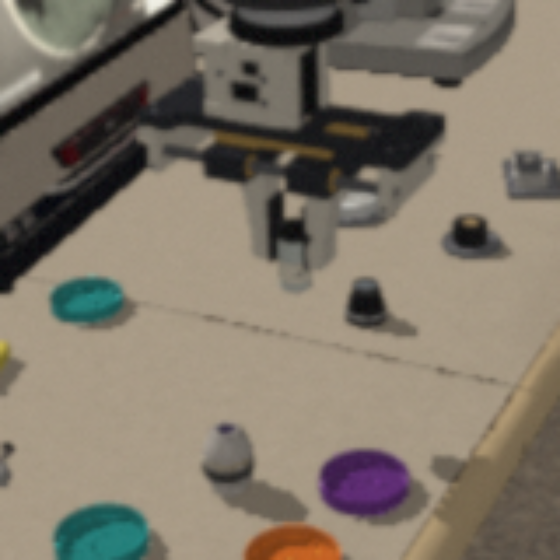

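The vial is held upright (295,260). I'll carry it to the square holder; its bottom is about 0.10 above the bench.

play_rows --increments '[{"linear":[-0.05,0,-0.014],"rotation":[0,0,0],"claw":0.85},{"linear":[-0.11,0,-0.03],"rotation":[0.2,0,0],"claw":0.85},{"linear":[-0.17,0,-0.046],"rotation":[0.4,0,0],"claw":0.85},{"linear":[-0.23,0,-0.063],"rotation":[0.5,0,0],"claw":0.85},{"linear":[-0.29,0,-0.079],"rotation":[0.5,0,0],"claw":0.85}]'

```text
t: 25.3
eef_pos: [0.5385, -0.0771, 0.121]
ee_rot: [-1.567, 0.001, 1.569]
force: [0.7, 0.4, 0.2]
width: 0.0224
```

```bash
python3 -c "
from h import *
go(.5845,-.239,.12,90)"
```

```text
t 25.3 pos [ 0.5385 -0.0771  0.121 ] rot [-89.8   0.   89.9] w 0.0224 F [0.7 0.4 0.2]
total lin mm [-161.8    0.9  -46.4] rot [-0.2 -0.1 -0. ] dist 168
part 1 lin [-0.1618  0.0009 -0.0464] rot [-0.2 -0.1 -0. ]
```

play_rows --increments '[{"linear":[-0.055,0,-0.016],"rotation":[0,0,0],"claw":0.85},{"linear":[-0.11,0,-0.031],"rotation":[0,0,0],"claw":0.85},{"linear":[-0.162,0,-0.0465],"rotation":[0,0,0],"claw":0.85},{"linear":[-0.162,0.03,-0.0465],"rotation":[0,0,0],"claw":0.85},{"linear":[-0.162,0.07,-0.0465],"rotation":[0,0,0],"claw":0.85}]'

```text
t: 25.92
eef_pos: [0.5841, -0.2403, 0.0494]
ee_rot: [-1.567, 0.0, 1.567]
force: [-0.1, 0.5, -0.4]
width: 0.0227
```

```bash
python3 -c "
from h import *
go(.5845,-.239,.0236,90)
p,d=eyes.grab_frame('side');cv2.imwrite('pics/s13.png',cv2.resize(p[80:220,260:420],None,fx=4,fy=4))"
```

```text
t 25.93 pos [ 0.5841 -0.2403  0.0494] rot [-89.8   0.   89.8] w 0.0227 F [-0.1  0.5 -0.4]
total lin mm [ 1.3 25.8 -0.5] rot [-0.2 -0.2 -0. ] dist 26
part 1 lin [ 0.0013  0.0258 -0.0005] rot [-0.2 -0.2 -0. ]
```

View pics/s13.png

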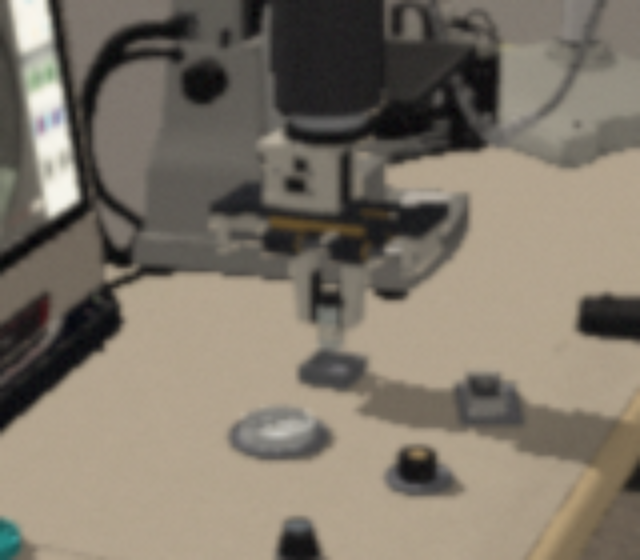

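The vial (328,325) is directly above the square holder (333,368). Lowering.

play_rows --increments '[{"linear":[0.001,0.008,-0.001],"rotation":[0,0,0],"claw":0.85},{"linear":[0.001,0.016,-0.001],"rotation":[0,0,0],"claw":0.85},{"linear":[0.001,0.021,-0.001],"rotation":[0,0,0],"claw":0.85},{"linear":[0.001,0.024,-0.001],"rotation":[0,0,0],"claw":0.85},{"linear":[0.001,0.0245,-0.001],"rotation":[0,0,0],"claw":0.85}]'

```text
t: 26.6
eef_pos: [0.5814, -0.2382, 0.0214]
ee_rot: [-1.56, -0.001, 1.567]
force: [-6.6, 1.1, 15.7]
width: 0.0223
```

play_rows --increments '[{"linear":[0,0.001,0],"rotation":[0,0,0],"claw":0.85},{"linear":[0,0.001,0],"rotation":[0,0,0],"claw":0.85}]'

```text
t: 26.85
eef_pos: [0.5822, -0.2381, 0.0215]
ee_rot: [-1.562, -0.0, 1.567]
force: [-0.7, 1.0, 8.1]
width: 0.0228
```

play_rows --increments '[{"linear":[0,-0.001,0],"rotation":[0,0,0],"claw":0.85},{"linear":[0,-0.001,0],"rotation":[0,0,0],"claw":0.7},{"linear":[0,-0.001,0],"rotation":[0,0,0],"claw":0.6},{"linear":[0,-0.001,0],"rotation":[0,0,0],"claw":0.3},{"linear":[0,-0.001,0],"rotation":[0,0,0],"claw":0}]'

```text
t: 27.48
eef_pos: [0.5822, -0.2382, 0.0223]
ee_rot: [-1.562, -0.0, 1.567]
force: [1.0, -0.1, 0.3]
width: 0.0495
```

play_rows --increments '[{"linear":[0,0,0],"rotation":[0,0,0],"claw":0},{"linear":[0,-0.01,0],"rotation":[0,0,0],"claw":0},{"linear":[0,-0.04,0],"rotation":[0,0,0],"claw":0},{"linear":[0,-0.08,0],"rotation":[0,0,0],"claw":0},{"linear":[0,-0.13,0],"rotation":[0,0,0],"claw":0}]'

```text
t: 28.1
eef_pos: [0.5827, -0.2382, 0.1536]
ee_rot: [-1.56, -0.001, 1.567]
force: [0.3, 0.1, -0.1]
width: 0.0873
```

play_rows --increments '[{"linear":[-0.05,-0.03,0],"rotation":[0,0,0],"claw":0},{"linear":[-0.1,-0.05,0],"rotation":[0,0,0],"claw":0},{"linear":[-0.15,-0.05,0],"rotation":[0,0,0],"claw":0},{"linear":[-0.2,-0.05,0.02],"rotation":[0,0,0],"claw":0},{"linear":[-0.2,-0.05,0.05],"rotation":[0,0,0],"claw":0}]'

```text
t: 28.72
eef_pos: [0.5314, -0.441, 0.2033]
ee_rot: [-1.559, -0.001, 1.564]
force: [-0.4, 0.0, -1.1]
width: 0.0876
```

```bash
python3 -c "
from h import *
go(.5845,-.239,.0236,90)
p,d=eyes.grab_frame('side');cv2.imwrite('pics/s14.png',cv2.resize(p[140:320,220:420],None,fx=4,fy=3.3,interpolation=2));np.save('side9.npy',d)
p,d=eyes.grab_frame('top');cv2.imwrite('pics/t14.png',cv2.resize(p[135:295,170:450],None,fx=2.85,fy=2.85,interpolation=2));np.save('top9.npy',d)"
```

```text
t 28.73 pos [ 0.5314 -0.441   0.2033] rot [-89.3  -0.   89.6] w 0.0876 F [-0.4  0.  -1.1]
total lin mm [202.3 179.2 -53.9] rot [-0.7 -0.4  0. ] dist 276
part 1 lin [ 0.2023  0.1792 -0.0539] rot [-0.7 -0.4  0. ]
```

View pics/s14.png

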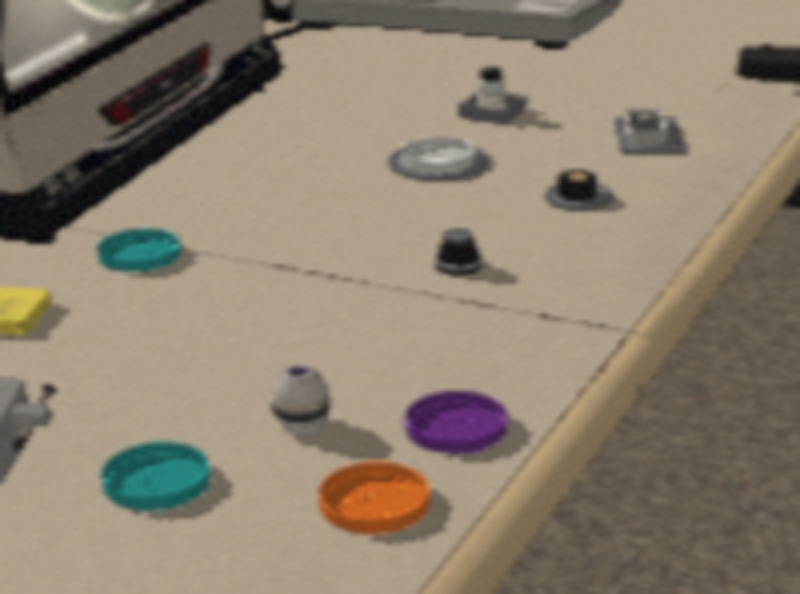

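View pics/t14.png

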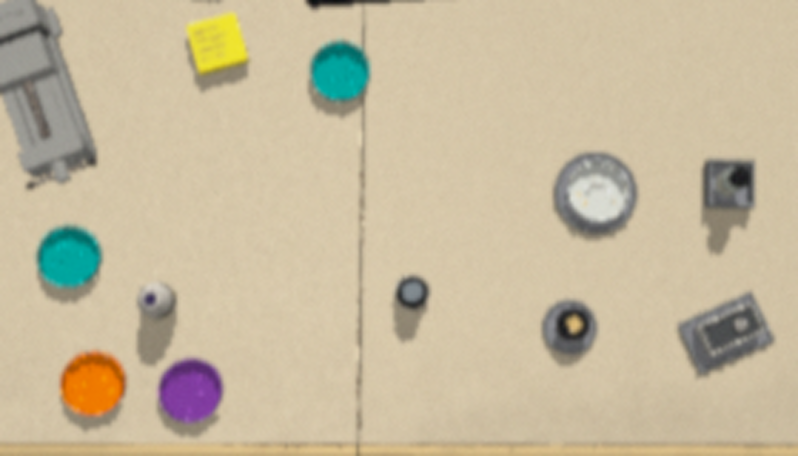

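All four samples are seated in the pictures. I'll check position, level and height numerically with the depth data.

```bash
python3 - <<'E'
from h import *
def cloud(n):
    d=np.load(f"{n}9.npy");m=eyes.camera_model(n);v,u=np.nonzero(d>0)
    r=np.linalg.inv(m["intrinsics"])@np.stack([u,v,np.ones_like(u)])
    return (m["R"].T@(r*d[v,u]-m["t"][:,None])).T
P={n:cloud(n) for n in("top","side")}
T=dict(dish=(.574,-.109,.036,.011,.025),mount=(.4425,-.082,.022,.015,.035),box=(.438,-.233,.036,.013,.03),vialcap=(.5845,-.239,.03,.045,.065),vialbody=(.5845,-.239,.03,.025,.042),objective=(.463,.318,.03,.03,.06),loupe=(.474,.075,.03,.02,.05))
for k,(x,y,r,a,b) in T.items():
  for n in P:
    p=P[n];q=p[(np.hypot(p[:,0]-x,p[:,1]-y)<r)&(p[:,2]>a)&(p[:,2]<b)]
    if len(q)<4: print(k,n,len(q));continue
    R=cv2.minAreaRect((q[:,:2]*1000).astype(np.float32)); 
    c=np.linalg.lstsq(np.c_[q[:,:2]-q[:,:2].mean(0),np.ones(len(q))],q[:,2],rcond=None)[0]
    print(k,n,len(q),"mean",q[:,:2].mean(0).round(4),"rect",np.round(R[0],1),np.round(R[1],1),round(R[2],1),"z",np.percentile(q[:,2],[10,50,90]).round(4),"slope",c[:2].round(3))
E
```

```text
dish top 50 mean [ 0.5733 -0.1105] rect [ 575.8 -108.9] [57.4 59.1] 43.4 z [0.0115 0.0147 0.0176] slope [-0.008 -0.005]
dish side 52 mean [ 0.5757 -0.1072] rect [ 575.5 -105.7] [55.8 61.5] 26.1 z [0.0115 0.0139 0.0162] slope [ 0.008 -0.002]
mount top 101 mean [ 0.4447 -0.0815] rect [444.3 -82. ] [27.2 28.4] 1.1 z [0.0205 0.0227 0.0253] slope [0.034 0.014]
mount side 56 mean [ 0.4431 -0.0756] rect [444.  -78.5] [27.6 34.3] 21.7 z [0.0166 0.0215 0.0233] slope [ 0.083 -0.102]
box top 218 mean [ 0.4414 -0.2345] rect [ 441.3 -234.8] [30.6 58.7] 23.7 z [0.0142 0.0171 0.0201] slope [ 0.02  -0.011]
box side 74 mean [ 0.4405 -0.2301] rect [ 441.  -231.4] [29.6 63.6] 25.4 z [0.0141 0.0164 0.0192] slope [0.017 0.008]
vialcap top 48 mean [ 0.5841 -0.2371] rect [ 583.7 -237.5] [19.4 18.6] 27.2 z [0.0494 0.0523 0.0546] slope [-0.007 -0.056]
vialcap side 19 mean [ 0.5834 -0.2324] rect [ 584.8 -233. ] [17.4 16.1] 23.1 z [0.0462 0.0502 0.0532] slope [ 0.108 -0.095]
vialbody top 24 mean [ 0.5806 -0.231 ] rect [ 582.5 -232.8] [22.3 12.1] 17.3 z [0.0286 0.0359 0.0406] slope [ 0.399 -0.502]
vialbody side 32 mean [ 0.581  -0.2296] rect [ 580.9 -229.4] [22. 18.] 29.7 z [0.0268 0.0339 0.0398] slope [0.018 0.107]
objective top 117 mean [0.4642 0.3141] rect [464.  315.5] [28.3 29.4] 89.5 z [0.035  0.0428 0.0476] slope [0.027 0.181]
objective side 131 mean [0.4601 0.3247] rect [462.4 321.2] [27.6 28.4] 78.1 z [0.0325 0.0406 0.0463] slope [ 0.281 -0.376]
loupe top 76 mean [0.474 0.073] rect [474.6  72.4] [24.6 24.6] 0.3 z [0.022  0.0295 0.0327] slope [0.088 0.043]
loupe side 58 mean [0.4728 0.0787] rect [474.1  77.4] [23.6 23. ] 46.4 z [0.0225 0.0285 0.0315] slope [ 0.159 -0.224]
```

```bash
python3 -c "
from h import *
print(job.job_done(), readout.get_state()['t'])"
```

```text
the job is handed in; nothing more can be done
the job is handed in; nothing more can be done
```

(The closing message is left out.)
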